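# Click the mug counter round to its start

### The arm

A 7-joint arm with a two-finger parallel gripper is mounted at the origin on a cart in front of the work surface, level with it; the furniture and walls round the work are solid. World frame = base frame: x ahead of the robot, y to its left, z up, the work surface at z = 0. Lengths are in m, angles in rad, forces in N, time in s.
With the tool pointing down it reaches from about 0.4 to 0.925 m from the base axis. Payload 5.6 kg.
Tool frame: the origin (TCP) lies at the very end of the fingers, on their centre line; the grasp point (between the pads) lies 19 mm behind it; z points along the fingers, y is the line along which they close (so a half turn about z gives the same grasp; the last joint's range is limited). The gripper opens to 85 mm and grips with 20 to 120 N. Pads are 22 mm wide; open, the fingers measure 114 mm over their backs; the gripper's body (76 mm by 85 mm) begins 54 mm behind the grasp point. The pads swing forward as they close: fully open they stand 13 mm farther back than shut.
Start: joints at [1.173, 0.468, -0.012, 1.603, 0.006, 1.071, -0.056], TCP at [0.226, -0.61, 0.231] pointing down, gripper open.
Joint ranges: [-2.53, 2.53], [-0.31, 2.02], [-1.57, 1.55], [0.28, 2.44], [-1.29, 4.43], [0.15, 1.84], [-2.92, 2.92]. Speed limits (rad/s): [2.57, 2.57, 3.14, 3.14, 3.14, 3.14, 3.14].

### API

Orientations are given as a unit quaternion [x, y, z, w].
In Python, from rig import bot gives the robot as it stands.
- The arm moves only by the shell command python3 -m inch 'ROWS'. ROWS is JSON, a list of rows, each a list of 3 entries, a list of its own where there are three numbers: the closure, from 0 (fully open) to 1 (shut), then the shift along the tool's x, y, z in units of 0.1 m (1.0 is 0.1 m), then the turn about the tool's z in units of pi/2 rad (1.0 is pi/2 rad). A call has 1 to 12 rows; each row shifts and turns the commanded pose from where the row before left it, along the tool's axes as they then stand; what a row does not reach is not made up. A row lasts 1/8 s, in which the tool goes at most 62.5 mm and 10.7 degrees, less where a joint would pass 70% of its speed; a pose out of reach is approached as far as the arm can. A call with a number of a shift or a turn outside -1 to 1 is refused whole. A call with a gripper value outside its range is refused whole. The fingers move at their own pace and stop on an object; the grip force is fixed at half the most. Time passes only in rows, so rows that do not move let the fingers close. It gives the time, the measured TCP pose, the force, the opening and the grip force at its end, in the units of the state.
- bot.read_state(): the state, without advancing time (a new reading comes with each control period).
- bot.grab_frame(name): name is "scene" or "top"; returns a dict with "color" (384x512x3 uint8, red, green, blue), "z_map" (384x512 float32, m along the optical axis (not along the pixel's ray), 0 where there is no reading), "fx", "fy", "cx", "cy" (pixels), "eye" and "rotation" of the camera in the world. Camera axes: x right, y up, looking along -z (the intrinsics and any distortion apply to the point x, -y, -z); pixel columns grow to the right and rows downward; lengths in m; the calibration is good to about 2 mm. A picture is of the moment at which its call begins.
- bot.job_done(): hands the job in; it is judged then, once.
Trained networks look in a picture, given as the dict that the camera call returned (one of the last four; its "shot" number tells which), for a name from the list of things; names that differ only in an ending like _2 or _b are one class to them, and where a whole thing is asked for, a point or a joint stands for the part that bears it (a point fixed in the world has none). Each returns a list of dicts, best first, with "conf" (0 to 1); they miss things now and then, are a little off and sometimes report something else, mostly with a low value. They report only what shows in the picture. A call takes as long as a camera call. They do not tell look-alikes from the thing itself.
- bot.boxes_of(label, picture): "extent" ([left, top, right, bottom] in pixels, round what is visible of it).
The state is a dict: "clock": time; "joint_pos": joint angles; "joint_vel": joint speeds; "tau": joint torques, N m; "ee_pos": TCP position; "orientation": TCP orientation; "force": force on the tool from outside, world axes, zero at the start; "ft_torque": the same for the moment, N m; "opening": finger opening in m; "gripper_force": force on a finger pad.
Only numpy, scipy, OpenCV 4.12 (cv2) and the standard library are available. Lean on these libraries where they do the work, as an engineer would, in place of code of your own. Each camera call takes 0.05 s, during which the arm holds its last target. There are 200 camera calls.

### The job

Restart the mug count: on the large click counter, flick the edge of the flat toothed wheel with a fingertip, click by click and counter-clockwise as seen from above, until the one tooth with the knob stands at the tip of the fixed pointer. Do not go past it, do not pinch or force the wheel, and leave the small counter's wheel and everything else on the worktop as they are.

Things in the scene. Friction and masses are not known exactly. Their poses are not given: they have to be found in the camera images.
- large_counter: the larger of two alike click counters, fixed to the worktop, 104 mm across, 64 mm high. Origin: on the wheel's upright axis at worktop height. Round black foot: radius 44 mm up to z = 6 mm, tapering to 34 mm at z = 14 to 34 mm. On it a flat toothed grey wheel and, in the middle, a fixed steel cap (radius 16 mm, top at 60 mm) with a pointer along the body's own +x. Yaw -0.5 to 0.5 rad.
- large_counter_hub (a point): centre of the large wheel, on its axis, 42 mm above the worktop. The wheel is 12 mm thick (z 36 to 48 mm): a disc of radius 36 mm with eight radial teeth, one every 45 degrees, 9 mm wide with round ends; their tips reach radius 52 mm and overhang the foot. At rest teeth lie along the body's +x, -x, +y, -y and diagonals. The point does not turn with the wheel.
- large_counter_pointer (a point): tip of the fixed pointer of the large counter: 36 mm from the axis along the body's +x, 58 mm above the worktop. Flicking with the closed fingers straight along a tangent past a tooth that stands square to the path, overlapping only its outer 5 to 10 mm, makes just one click: the finger slips off the tooth after half a click.
- large_counter_wheel (a joint): angle of the large wheel, rad; positive is counter-clockwise from above; 0 with the knobbed tooth at the pointer. Starts 2 to 5 clicks before (about -1.57 to -3.93). A click is 0.785 rad with a rest at each multiple. A hidden sprung detent needs about 1.5 N at a tooth tip to leave a rest; past half a click it snaps on to the next. No stops, no ratchet: it can turn either way.
- large_counter_mark (a point): top of the steel knob (12 mm wide, 16 mm high above the wheel) on the marked tooth of the large wheel: 41 mm from the axis, 64 mm above the worktop
- small_counter: the smaller click counter, fixed, same heights but 71 mm across the teeth; its wheel is to be left as it is. One counter stands left, one right, either way round. Origin: on its axis at worktop height
- small_counter_mark (a point): top of the knob on the small wheel, 28 mm from its axis, 64 mm above the worktop
- espresso_cup: small stoneware cup, 62 mm wide, 56 mm high, loose; origin under its middle; leave it
- pod_a: coffee capsule, 37 mm wide, 26 mm high, loose; origin under its middle; leave it
- pod_b: another coffee capsule, 37 mm wide, 26 mm high, loose; origin under its middle; leave it
- teaspoon: teaspoon lying flat, 130 mm long, 11 mm high, loose; leave it
- salt_shaker: salt shaker, 44 mm wide, 90 mm high, loose, at the right front; leave it
There are look-alikes about, which are no part of the job. Leave any turquoise look-alike of the large_counter alone.

How it is judged:
At the end, for the whole second after the job is handed in: the large wheel rests with its knobbed tooth at the pointer, within 0.2 rad (a quarter of a click), and the small wheel is where it was, within 10 mm at its knob (value of joint large_counter_wheel between -0.2 and 0.2 rad and velocity of joint large_counter_wheel between -0.2 and 0.2 rad/s and distance of small_counter_mark from where it was at the start of the episode below 0.01 m); the robot touches nothing.
It fails at once if the large wheel is turned past the pointer (value of joint large_counter_wheel above 0.5 rad).
It fails at once if the large wheel is turned backwards beyond its farthest start (value of joint large_counter_wheel below -4.6 rad).
It fails at once if the wheel is squeezed or forced with over 15 N (contact force between the arm and large_counter above 15 N).
It fails at once if the small counter's wheel is turned (distance of small_counter_mark from where it was at the start of the episode above 0.012 m).
It fails at once if a bystander is shifted or lifted by more than 20 mm (distance of any of espresso_cup, pod_a, pod_b, teaspoon, salt_shaker from where it was at the start of the episode above 0.02 m).
It also fails if it takes over 58 s, if anything falls off the work surface, if the arm or the gripper's body presses on something with over 40 N, if the wrist force passes 120 N, or if a joint passes its speed limit or range.

## Working session

There is one attempt and no reset: what is moved stays moved. The work goes in short steps, Python scripts to look and compute and a shell command to move; the robot and the scene stay as the last step left them, time stands still between calls to the robot, and variables do not carry over. Pictures are saved under pics/ and viewed, at most 10 in all, crops included, and the job is handed in when it is done.

```bash
mkdir -p pics; cat > h.py <<'E'
import numpy as np, cv2
from rig import bot
def pts(p):
    z=p["z_map"]; v,u=np.mgrid[:z.shape[0],:z.shape[1]]
    c=np.stack([(u-p["cx"])/p["fx"]*z,-(v-p["cy"])/p["fy"]*z,-z],-1)
    w=c@np.array(p["rotation"]).T+np.array(p["eye"]); w[z==0]=np.nan
    return w
E
python3 - <<'E'
from h import *
for n in("top","scene"):
    p=bot.grab_frame(n); cv2.imwrite(f"pics/{n}0.png",p["color"][:,:,::-1]); w=pts(p)
    print(n,p["eye"],p["fx"],[k for k in p])
    np.save(n+"_w.npy",w)
    for l in("large_counter","small_counter","large_counter_mark","small_counter_mark","salt_shaker","espresso_cup","pod_a","teaspoon"):
        for d in bot.boxes_of(l,p)[:3]:
            e=np.array(d["extent"]); u,v=((e[:2]+e[2:])/2).astype(int)
            print(l,round(d["conf"],2),e.round(0),w[v,u].round(3))
s=bot.read_state();print(s["ee_pos"],s["orientation"],s["clock"])
E
```

```text
Traceback (most recent call last):
  File "h.py", line 6, in pts
    w=c@np.array(p["rotation"]).T+np.array(p["eye"]); w[z==0]=np.nan
      ~^~~~~~~~~~~~~~~~~~~~~~~~~~
ValueError: matmul: Input operand 1 has a mismatch in its core dimension 0, with gufunc signature (n?,k),(k,m?)->(n?,m?) (size 4 is different from 3)
```

View pics/top0.png

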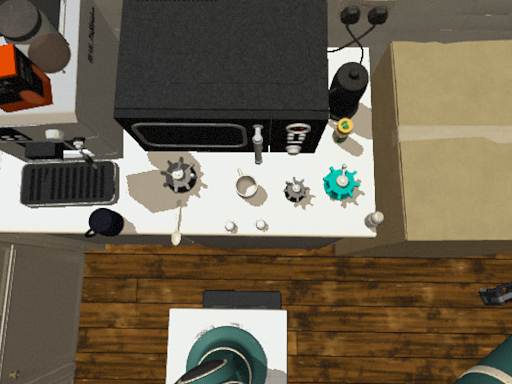

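The top view shows the large grey counter at (180,177), the cup at (246,186), the small counter at (296,190) and the turquoise look-alike at (341,183). The teaspoon is at (178,225). The camera rotation is a quaternion, so I'll fix the helper.

```bash
sed -i 's/np.array(p\["rotation"\]).T/R.from_quat(p["rotation"]).as_matrix().T/; 1a from scipy.spatial.transform import Rotation as R' h.py
python3 - <<'E'
from h import *
for n in("top","scene"):
    p=bot.grab_frame(n); w=pts(p)
    c=p["color"][:,:,::-1]
    cv2.imwrite(f"pics/{n}1.png",c if n=="scene" else cv2.resize(c[135:250,120:320],None,fx=4,fy=4,interpolation=2))
    print(n,p["eye"],p["rotation"],p["fx"],[k for k in p])
    for l in("large_counter","small_counter","large_counter_mark","small_counter_mark","espresso_cup","pod_a","teaspoon"):
        for d in bot.boxes_of(l,p)[:3]:
            e=np.array(d["extent"]); u,v=((e[:2]+e[2:])/2).astype(int)
            print(l,round(d["conf"],2),e.round(0),w[v,u].round(3))
    # large counter region, heights
    m=(abs(w[...,2]-.048)<.004)|(abs(w[...,2]-.06)<.006)
    if n=="top":
        u0=np.s_[150:205,150:215]; q=w[u0][m[u0]]
        a=q[abs(q[:,2]-.048)<.004]; print("wheel",len(a),a.mean(0),a.min(0),a.max(0)); 
        b=q[q[:,2]>.054]; print("cap/knob",len(b),b.round(3).tolist()[:60])
s=bot.read_state();print(s["ee_pos"],s["orientation"],s["clock"])
E
```

```text
top [ 0.24372277 -0.09004926  1.19391098] [ 0.07354567 -0.06543758 -0.69900322  0.70831028] 425.47678536740824 ['color', 'z_map', 'fx', 'fy', 'cx', 'cy', 'eye', 'rotation', 'shot']
large_counter 0.63 [327. 164. 359. 199.] [ 0.495 -0.309  0.06 ]
large_counter 0.36 [164. 162. 196. 191.] [0.505 0.137 0.056]
small_counter 0.57 [285. 179. 303. 205.] [ 0.465 -0.174  0.049]
small_counter 0.19 [161. 158. 197. 192.] [0.509 0.139 0.062]
large_counter_mark 0.91 [323. 165. 358. 203.] [ 0.491 -0.302  0.055]
large_counter_mark 0.65 [162. 162. 196. 193.] [0.501 0.139 0.059]
small_counter_mark 0.7 [284. 178. 306. 197.] [ 0.477 -0.178  0.062]
espresso_cup 0.9 [237. 171. 260. 201.] [ 0.492 -0.048  0.006]
pod_a 0.56 [224. 221. 235. 234.] [0.369 0.001 0.025]
pod_a 0.24 [283. 178. 308. 200.] [ 0.474 -0.178  0.061]
teaspoon 0.51 [172. 202. 180. 244.] [0.38  0.15  0.015]
wheel 488 [0.50841141 0.14347392 0.04776658] [0.46109236 0.09379229 0.04400039] [0.56057817 0.1925282  0.05187678]
cap/knob 134 [[0.545, 0.142, 0.054], [0.543, 0.138, 0.061], [0.542, 0.145, 0.056], [0.541, 0.141, 0.06], [0.541, 0.139, 0.05
[... 1534 characters left out ...]
[ 0.481 -0.285  0.048]
small_counter 0.92 [268. 162. 295. 193.] [ 0.466 -0.162  0.033]
small_counter 0.52 [150. 210. 199. 246.] [0.498 0.15  0.06 ]
large_counter_mark 0.74 [288. 137. 325. 157.] [ 0.487 -0.293  0.051]
large_counter_mark 0.63 [150. 211. 193. 245.] [0.503 0.154 0.059]
large_counter_mark 0.31 [279. 210. 294. 221.] [ 0.375 -0.074  0.019]
small_counter_mark 0.73 [269. 161. 296. 178.] [ 0.473 -0.175  0.047]
espresso_cup 0.66 [220. 182. 260. 213.] [ 0.469 -0.016  0.055]
pod_a 0.7 [257. 227. 275. 249.] [0.365 0.007 0.015]
pod_a 0.48 [280. 208. 296. 221.] [ 0.375 -0.077  0.02 ]
[ 0.22577727 -0.60951608  0.23132565] [ 9.84308462e-01  1.76456371e-01 -1.68592132e-05  2.68852810e-05] 0.85
```

View pics/top1.png

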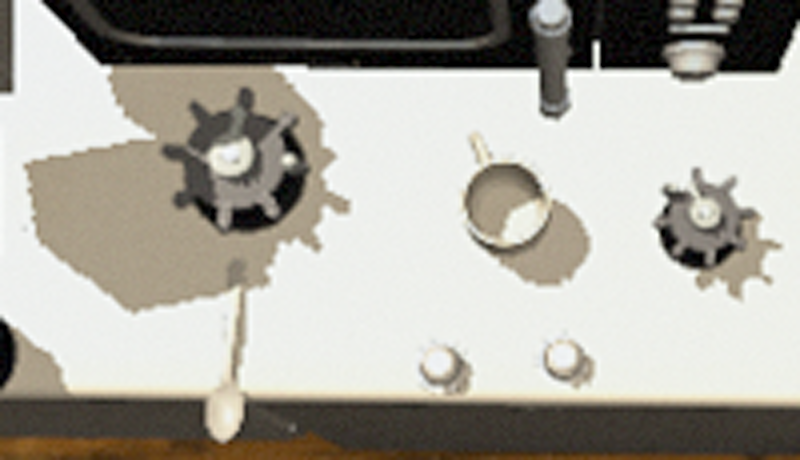

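View pics/scene1.png

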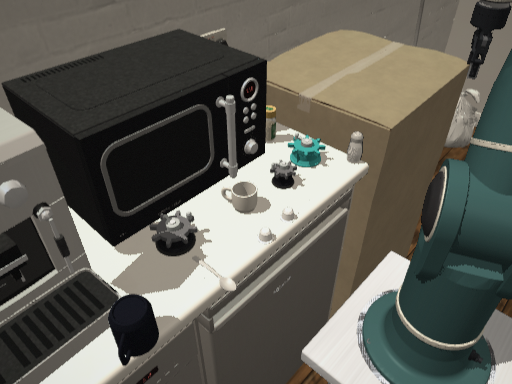

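Top crop: the large counter's cap is at (232,157), its knob at (290,160) (right, -y) and its pointer goes up from the cap (+x). The small counter is at right (705,212). The scene view shows the same layout, with free space on the robot side of the wheel. Next I'll measure the hub, yaw and knob exactly.

```bash
python3 - <<'E'
from h import *
from scipy.optimize import minimize
ps=[]
for n in("top","scene"):
    p=bot.grab_frame(n); w=pts(p)
    q=w.reshape(-1,3); col=p["color"].reshape(-1,3)
    k=(np.hypot(q[:,0]-.508,q[:,1]-.143)<.075)&(q[:,2]>.003); q,col=q[k],col[k]
    t=q[(q[:,2]>.042)&(q[:,2]<.053)]
    # wheel silhouette model: fit center, yaw: count inside (tooth union disc)
    def f(a):
        d=t[:,:2]-a[:2]; r=np.hypot(*d.T); th=np.arctan2(d[:,1],d[:,0])-a[2]
        th=(th+np.pi/8)%(np.pi/4)-np.pi/8
        out=np.where(r<.036,0,np.maximum(abs(r*np.sin(th))-.0045,0)+np.maximum(r-.052,0)); return np.minimum(out,.01).sum()
    best=min((minimize(f,[.508,.143,y],method="Nelder-Mead",options=dict(xatol=1e-5,initial_simplex=np.array([[.508,.143,y],[.513,.143,y],[.508,.148,y],[.508,.143,y+.1]]))) for y in np.arange(-.4,.4,.1)),key=lambda r:r.fun)
    print(n,best.x.round(4),best.fun)
    hi=q[(q[:,2]>.054)]; 
    d=hi[:,:2]-best.x[:2]; r=np.hypot(*d.T); 
    cap=hi[r<.0165]; print("cap",cap.mean(0).round(4),len(cap), (cap.max(0)+cap.min(0))/2)
    o=r>.018
    for rr,a,z in sorted(zip(r[o].round(3),np.degrees(np.arctan2(d[o,1],d[o,0])).round(0),hi[o,2].round(3)),key=lambda x:x[1]): print((float(rr),float(a),float(z)),end=" ")
    print()
    m=w[...,2]; b=w[(m>.09)&(m<.25)&(abs(w[...,1]-.14)<.1)&(w[...,0]>.4)]; print("micro front x",np.percentile(b[:,0],[0,2,10]) if len(b) else 0)
    b=w[(m>.006)&(m<.03)&(abs(w[...,1]-.15)<.04)&(w[...,0]>.3)&(w[...,0]<.455)]; print("spoon",b.min(0),b.max(0))
E
```

```text
top [ 0.5103  0.1436 -0.114 ] 0.002643284242170041
cap [0.5103 0.143  0.0599] 103 [0.51070701 0.1437667  0.05978032]
(0.04, -105.0, 0.066) (0.041, -102.0, 0.058) (0.044, -102.0, 0.062) (0.038, -100.0, 0.062) (0.041, -100.0, 0.064) (0.046, -100.0, 0.058) (0.044, -99.0, 0.065) (0.045, -97.0, 0.058) (0.038, -96.0, 0.063) (0.044, -96.0, 0.064) (0.04, -95.0, 0.061) (0.046, -95.0, 0.063) (0.038, -93.0, 0.066) (0.044, -93.0, 0.068) (0.04, -92.0, 0.063) (0.02, -16.0, 0.059) (0.029, -15.0, 0.057) (0.032, -12.0, 0.055) (0.023, -12.0, 0.057) (0.031, -10.0, 0.06) (0.029, -9.0, 0.056) (0.019, -9.0, 0.059) (0.034, -8.0, 0.058) (0.025, -6.0, 0.059) (0.072, -4.0, 0.083) (0.031, -4.0, 0.059) (0.028, -4.0, 0.058) (0.023, -4.0, 0.054) (0.034, -3.0, 0.057) (0.073, -2.0, 0.072) (0.073, -1.0, 0.248) (0.072, -1.0, 0.082) (0.025, 0.0, 0.06) (0.022, -0.0, 0.06) (0.019, 0.0, 0.058) (0.072, 1.0, 0.083) (0.072, 2.0, 0.074) (0.031, 2.0, 0.056) (0.072, 3.0, 0.083) (0.035, 42.0, 0.054) 
micro front x [0.58167229 0.5829508  0.58410702]
spoon [0.3190588  0.11186672 0.00617032] [0.44612814 0.18108017 0.0152774 ]
scen
[... 650 characters left out ...]
061) (0.036, -94.0, 0.059) (0.04, -92.0, 0.063) (0.043, -92.0, 0.062) (0.039, -87.0, 0.059) (0.021, -18.0, 0.056) (0.03, -16.0, 0.058) (0.025, -16.0, 0.055) (0.034, -14.0, 0.055) (0.028, -14.0, 0.056) (0.03, -11.0, 0.056) (0.024, -10.0, 0.057) (0.032, -9.0, 0.058) (0.034, -7.0, 0.057) (0.03, -7.0, 0.057) (0.026, -7.0, 0.057) (0.021, -6.0, 0.058) (0.071, -5.0, 0.244) (0.031, -4.0, 0.057) (0.027, -3.0, 0.057) (0.024, -3.0, 0.056) (0.031, -2.0, 0.055) (0.033, -1.0, 0.057) (0.026, -0.0, 0.056) (0.018, -0.0, 0.058) (0.021, 1.0, 0.056) (0.03, 3.0, 0.057) (0.031, 3.0, 0.054) 
micro front x [0.58144904 0.58373888 0.58529522]
spoon [0.32015348 0.14210364 0.0060966 ] [0.42673102 0.16083671 0.01200146]
```

Hub is (0.511, 0.144), yaw -0.115 and the knob is at -98°, so about -1.6 rad: exactly 2 clicks to go. I'll close the fingers, turn the tool square to the body and approach.

```bash
python3 -m inch '[[1,[0,0,0],0.075],[1,[0,0,0],0.075],[1,[0,0,0],0.075],[1,[0,0,0],0.075],[1,[0.06,-0.53,0],0],[1,[0.06,-0.53,0],0],[1,[0.06,-0.53,0],0],[1,[0.06,-0.53,0],0],[1,[0.06,-0.53,0],0],[1,[0.06,-0.53,0],0]]'
```

```text
clock: 2.2
ee_pos: [0.2989, -0.2963, 0.2316]
orientation: [0.998, -0.058, 0.0, 0.0]
force: [1.2, 0.2, -0.2]
opening: 0.0004
gripper_force: 0.0
```

```bash
python3 -m inch '[[1,[0.22,-0.53,0],0],[1,[0.22,-0.53,0],0],[1,[0.22,-0.53,0],0],[1,[0.22,-0.53,0],0],[1,[0.22,-0.53,0],0],[1,[-0.02,-0.52,0],0],[1,[-0.02,-0.52,0],0],[1,[-0.02,-0.52,0],0],[1,[-0.02,-0.52,0],0],[1,[-0.02,-0.52,0],0],[1,[0,0,0],0],[1,[0,0,0],0]]'; python3 - <<'E'
from h import *
s=bot.read_state(); print(s["ee_pos"],s["orientation"],s["force"])
t=2*np.arctan2(s["orientation"][1],s["orientation"][0])
for yaw in(-.115,): 
    d=np.array([.5107,.1438])-s["ee_pos"][:2]; c,n=np.cos(yaw),np.sin(yaw)
    print(t,"rad/tan of tcp",-(d@[c,n]),-(d@[-n,c]))
E
```

```text
clock: 3.7
ee_pos: [0.4588, 0.2113, 0.231]
orientation: [0.998, -0.058, -0.0, 0.0]
force: [0.8, -1.0, -0.3]
opening: -0.0002
gripper_force: 0.0
[0.45878212 0.21132145 0.23104278] [ 9.98301919e-01 -5.82501193e-02 -1.77072570e-04  4.14021311e-04] [ 0.76271512 -0.95413166 -0.25882066]
-0.1165662336297308 rad/tan of tcp -0.0593228176412774 0.06111804901542443
```

```bash
python3 -m inch '[[1,[0.02,0,0.5],0],[1,[0,0,0.5],0],[1,[0,0,0.4],0],[1,[0,0,0.3],0],[1,[0,0,0.2],0],[1,[0,0,0.07],0],[1,[0,0,0],0],[1,[0,0,0],0]]'; python3 - <<'E'
from h import *
s=bot.read_state(); print(s["force"])
d=np.array([.5107,.1438])-s["ee_pos"][:2]; c,n=np.cos(-.115),np.sin(-.115)
print("rad/tan of tcp",-(d@[c,n]),-(d@[-n,c]))
p=bot.grab_frame("scene"); cv2.imwrite("pics/s2.png",cv2.resize(p["color"][150:300,90:290,::-1],None,fx=4,fy=4,interpolation=2))
E
```

```text
clock: 4.7
ee_pos: [0.4616, 0.2116, 0.0352]
orientation: [0.998, -0.059, 0.001, -0.0]
force: [-0.0, 0.6, 0.5]
opening: 0.0002
gripper_force: 0.0
[-0.02515457  0.64682322  0.50974772]
rad/tan of tcp -0.05657682585275076 0.06169686913645367
```

View pics/s2.png

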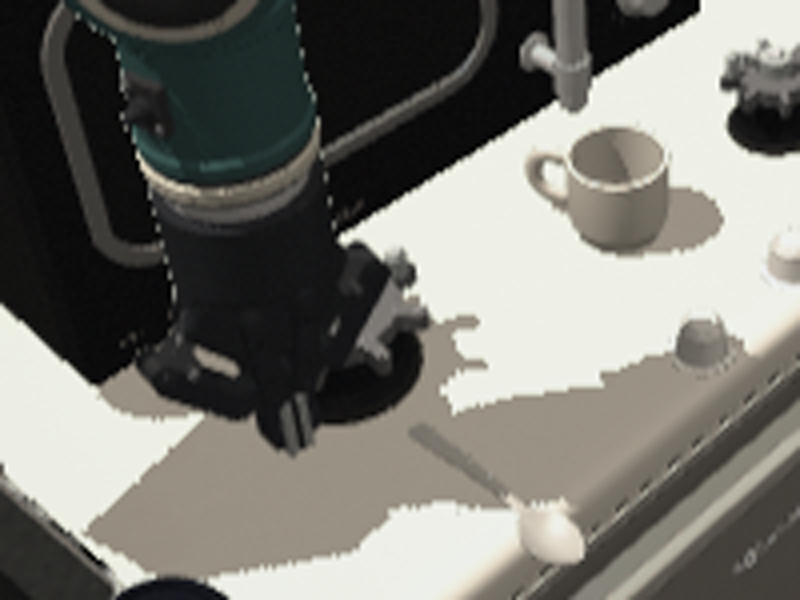

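The view shows the closed fingers at (295,425), down beside the wheel in the gap before the -x tooth, clear of the spoon handle at (420,430). I'll lower 5 mm and start the first gentle flick.

```bash
python3 -m inch '[[1,[0,0,0.05],0],[1,[0,0.13,0],0],[1,[0,0.13,0],0],[1,[0,0.1,0],0],[1,[0,0.05,0],0],[1,[0,0.05,0],0],[1,[0,0.05,0],0],[1,[0,0.05,0],0],[1,[0,0.05,0],0]]'; python3 - <<'E'
from h import *
s=bot.read_state(); print(s["force"])
d=np.array([.5107,.1438])-s["ee_pos"][:2]; c,n=np.cos(-.115),np.sin(-.115)
print("rad/tan of tcp",-(d@[c,n]),-(d@[-n,c]))
E
```

```text
clock: 5.88
ee_pos: [0.4538, 0.1515, 0.0293]
orientation: [0.998, -0.058, 0.0, -0.0]
force: [0.5, 2.4, -0.6]
opening: -0.0001
gripper_force: 1.3
[ 0.453044    2.36073971 -0.63397449]
rad/tan of tcp -0.057375960689715434 0.001159727984922278
```

```bash
python3 -m inch '[[1,[0,0.06,0],0],[1,[0,0.06,0],0],[1,[0,0.06,0],0],[1,[0,0.1,0],0],[1,[0,0.1,0],0],[1,[0,0.12,0],0],[1,[0,0,0],0]]'; python3 - <<'E'
from h import *
s=bot.read_state(); print(s["force"])
d=np.array([.5107,.1438])-s["ee_pos"][:2]; c,n=np.cos(-.115),np.sin(-.115)
print("rad/tan of tcp",-(d@[c,n]),-(d@[-n,c]))
for v in("top","scene"):
    p=bot.grab_frame(v); q=pts(p).reshape(-1,3)
    q=q[(q[:,2]>.053)&(q[:,2]<.068)]; e=q[:,:2]-[.5107,.1438]; r=np.hypot(*e.T); k=(r>.037)&(r<.05)&(e[:,0]>-.03)
    print(v,np.degrees(np.arctan2(e[k,1],e[k,0])).round(0))
cv2.imwrite("pics/s3.png",cv2.resize(p["color"][150:300,90:290,::-1],None,fx=4,fy=4,interpolation=2))
E
```

```text
clock: 6.75
ee_pos: [0.4477, 0.1, 0.0292]
orientation: [0.998, -0.059, -0.0, 0.0]
force: [0.1, 0.0, 0.9]
opening: 0.0
gripper_force: 0.0
[0.10667851 0.03319729 0.89925588]
rad/tan of tcp -0.057541760876077166 -0.05073876695874114
top []
scene [-60. -66. -66. -60. -64. -66. -67. -68. -61. -65. -68. -70. -70. -60.
 -68. -72. -73. -64. -69.]
```

View pics/s3.png

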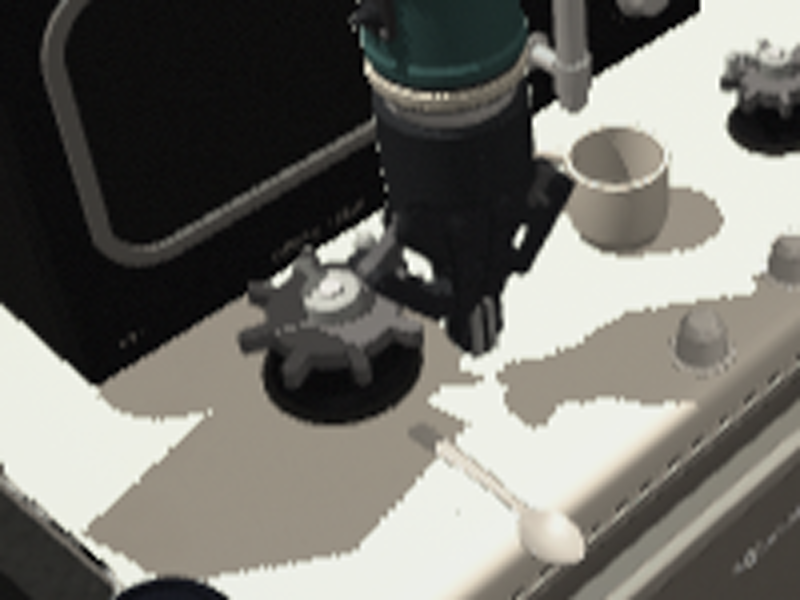

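The wheel has turned and the finger is clear at (475,335); the knob at about (365,240) is partly hidden by the gripper. I'll lift and go back to the start side, then measure again.

```bash
python3 -m inch '[[1,[0,0,-0.4],0],[1,[0,0,-0.5],0],[1,[0,-0.4,0],0],[1,[0,-0.4,0],0],[1,[0,-0.35,0],0],[1,[0,0,0],0],[1,[0,0,0],0]]'; cat > m.py <<'E'
from h import *
s=bot.read_state(); print(s["clock"],s["force"],s["ee_pos"])
d=np.array([.5107,.1438])-s["ee_pos"][:2]; c,n=np.cos(-.115),np.sin(-.115)
print("rad/tan of tcp",-(d@[c,n]),-(d@[-n,c]))
for v in("top","scene"):
    p=bot.grab_frame(v); q=pts(p).reshape(-1,3)
    q=q[(q[:,2]>.053)&(q[:,2]<.068)]; e=q[:,:2]-[.5107,.1438]; r=np.hypot(*e.T); k=(r>.037)&(r<.05)
    print(v,np.degrees(np.arctan2(e[k,1],e[k,0])).round(0))
E
python3 m.py
```

```text
clock: 7.72
ee_pos: [0.4609, 0.2154, 0.119]
orientation: [0.998, -0.058, -0.0, 0.0]
force: [-0.4, -0.5, 0.5]
opening: -0.0002
gripper_force: 0.0
7.725 [-0.43049573 -0.45290726  0.50813759] [0.46090847 0.21536252 0.11897416]
rad/tan of tcp -0.05767421053928521 0.06537642088606246
top [ 21. -24. -60. -62. -62. -65. -66. -66. -67. -66. -69. -69. -69. -71.
 -72. -73. -73. -73.]
scene [-61. -65. -66. -59. -62. -66. -68. -68. -60. -63. -67. -69. -71. -60.
 -64. -68. -70. -71. -59. -68. -70. -70. -69.]
```

```bash
cat >> m.py <<'E'
    t=q=pts(p).reshape(-1,3); t=t[(np.hypot(t[:,0]-.5107,t[:,1]-.1438)<.056)&(abs(t[:,2]-.0475)<.005)]
    e=t[:,:2]-[.5107,.1438]; r=np.hypot(*e.T); o=(r>.040)
    th=np.arctan2(e[o,1],e[o,0]); print("teeth deg mod45",np.degrees(np.angle(np.exp(8j*th).sum()))/8, abs(np.exp(8j*th).mean()))
cv2.imwrite("pics/s%d.png"%(s["clock"]*10),cv2.resize(p["color"][190:270,130:210,::-1],None,fx=7,fy=7,interpolation=2))
E
python3 m.py; ls pics
```

```text
7.825 [-0.05208016  0.39090482  0.21961484] [0.46117733 0.2145286  0.1190306 ]
rad/tan of tcp -0.05731143992928171 0.06457886322080744
top [-62. -60. -61. -64. -66. -66. -64. -68. -68. -71. -70. -72. -72. -74.
 -74.]
teeth deg mod45 -20.86571989983724 0.8909871309460482
scene [-62. -63. -66. -59. -64. -66. -69. -70. -61. -63. -66. -69. -70. -67.
 -71. -73. -68. -71. -71. -63. -69. -73.]
teeth deg mod45 -20.96815305490553 0.8840701746085906
s2.png
s3.png
s78.png
scene1.png
top0.png
top1.png
```

View pics/s78.png

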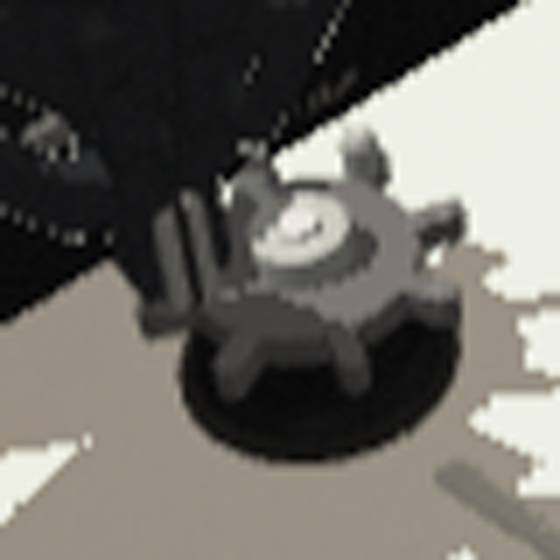

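The wheel turned 31° and stayed there, so friction holds it between rests; the teeth sit about 14° short of the next rest and the knob at -67°. I'll flick the next tooth the same way, then nudge to finish if it does not snap.

```bash
python3 -m inch '[[1,[0,0,0.4],0],[1,[0,0,0.3],0],[1,[0,0,0.19],0],[1,[0,0.12,0],0],[1,[0,0.12,0],0],[1,[0,0.05,0],0],[1,[0,0.05,0],0],[1,[0,0.05,0],0],[1,[0,0.05,0],0],[1,[0,0.05,0],0]]'; sed -i 's/^cv2/#cv2/' m.py; python3 m.py
```

```text
clock: 9.18
ee_pos: [0.4555, 0.1669, 0.0303]
orientation: [0.998, -0.058, -0.0, -0.0]
force: [-0.5, 0.7, 0.1]
opening: 0.0
gripper_force: 0.1
9.175 [-0.47607052  0.67444828  0.10990462] [0.455488   0.16688718 0.03026213]
rad/tan of tcp -0.05749648768752509 0.016599285595796362
top [-52. -53. -53. -56. -56. -58. -56. -60. -60. -61. -62. -64. -64. -65.
 -65.]
teeth deg mod45 -13.15419568523528 0.8883410585712441
scene []
teeth deg mod45 -9.19095397750741 0.928572139586647
```

```bash
python3 -m inch '[[1,[0,0.05,0],0],[1,[0,0.05,0],0],[1,[0,0.06,0],0],[1,[0,0.06,0],0],[1,[0,0.06,0],0],[1,[0,0.06,0],0],[1,[0,0.06,0],0],[1,[0,0.1,0],0],[1,[0,0.1,0],0],[1,[0,0.06,0],0],[1,[0,0,0],0]]'; python3 m.py
```

```text
clock: 10.65
ee_pos: [0.4479, 0.1009, 0.0302]
orientation: [0.998, -0.059, -0.0, 0.0]
force: [0.2, 0.0, 1.4]
opening: 0.0003
gripper_force: 0.0
10.65 [0.17940169 0.04293516 1.41545977] [0.44788453 0.10085389 0.03024254]
rad/tan of tcp -0.05747263693679599 -0.049870304850058035
top []
teeth deg mod45 0.0 nan
scene [-18. -21. -23. -26. -16. -19. -22. -25. -28. -14. -15. -18. -25. -28.
 -12. -15. -17. -20. -24. -27. -13. -14. -17. -20. -13. -19.]
teeth deg mod45 -20.932012883895446 0.8648418586316241m.py:11: RuntimeWarning: Mean of empty slice.
  th=np.arctan2(e[o,1],e[o,0]); print("teeth deg mod45",np.degrees(np.angle(np.exp(8j*th).sum()))/8, abs(np.exp(8j*th).mean()))
  ret = ret.dtype.type(ret / rcount)
```

One more nudge of about 14° is left (knob near -21°, target -6.6°). I'll go back, come down and push the next tooth only until it is square.

```bash
python3 -m inch '[[1,[0,0,-0.4],0],[1,[0,0,-0.5],0],[1,[0,-0.4,0],0],[1,[0,-0.4,0],0],[1,[0,-0.35,0],0],[1,[0,0,0],0],[1,[0,0,0.4],0],[1,[0,0,0.3],0],[1,[0,0,0.2],0],[1,[0,0.12,0],0],[1,[0,0.12,0],0],[1,[0,0,0],0]]'; python3 m.py;  python3 -m inch '[[1,[0,0.05,0],0],[1,[0,0.05,0],0],[1,[0,0.05,0],0],[1,[0,0.05,0],0],[1,[0,0.04,0],0],[1,[0,0,0],0]]'; python3 m.py
```

```text
clock: 12.25
ee_pos: [0.4591, 0.1901, 0.0311]
orientation: [0.998, -0.059, 0.001, 0.0]
force: [0.2, -0.8, -0.6]
opening: -0.0001
gripper_force: 0.0
12.25 [ 0.16786062 -0.81187898 -0.5637541 ] [0.4591086  0.19005416 0.03111373]
rad/tan of tcp -0.056558134707308326 0.040028702173457414
top [-14. -20. -23. -24. -17. -21. -23. -27. -16. -22. -26. -28. -29. -24.
 -28. -67.]
teeth deg mod45 -21.45954709870216 0.8936679118330448
scene []
teeth deg mod45 -20.677912860083836 0.8960445687153424
clock: 13.1
ee_pos: [0.4557, 0.1675, 0.0302]
orientation: [0.998, -0.059, -0.0, 0.0]
force: [0.5, 0.6, -0.2]
opening: -0.0001
gripper_force: 0.1
13.1 [ 0.53994221  0.58981963 -0.24344504] [0.45570332 0.16751323 0.03021549]
rad/tan of tcp -0.057354426908756036 0.017245917259891344
top [ -7. -11. -14.  -3.  -9. -10. -15. -16.  -3.  -8. -13. -15. -19. -16.]
teeth deg mod45 -10.735082859989731 0.8935402282427398
scene []
teeth deg mod45 -10.99832821964285 0.8621308179910006
```

Teeth are at -10.9° and the goal is -6.6°, so 4 mm more. Then I'll back off and lift.

```bash
python3 -m inch '[[1,[0,0.02,0],0],[1,[0,0.02,0],0],[1,[0,0,0],0]]'; python3 m.py; python3 -m inch '[[1,[0,-0.1,0],0],[1,[0,-0.2,0],0],[1,[-0.2,-0.1,0],0],[1,[-0.1,0,-0.4],0],[1,[0,0,-0.5],0],[1,[0,0,-0.5],0],[1,[0,0,0],0],[1,[0,0,0],0]]'; sed -i 's/^#cv2/cv2/' m.py; python3 m.py; ls -t pics | head -1
```

```text
clock: 13.58
ee_pos: [0.4551, 0.1638, 0.0302]
orientation: [0.998, -0.058, -0.0, 0.0]
force: [0.0, 0.6, 0.7]
opening: 0.0002
gripper_force: 0.2
13.575 [0.01061044 0.56621274 0.65510844] [0.45513572 0.16379349 0.03019579]
rad/tan of tcp -0.05749144939337057 0.013485610904031926
top [ -3.  -8. -10.   0.  -3.  -9. -12. -14.   2.  -5.  -9. -12. -16. -11.
 -15. -54.]
teeth deg mod45 -7.5421670104837 0.8717432602360593
scene []
teeth deg mod45 -7.758690989065948 0.9056277817762741
clock: 14.68
ee_pos: [0.4298, 0.208, 0.17]
orientation: [0.998, -0.058, 0.0, -0.0]
force: [-0.2, -0.6, 0.0]
opening: 0.0002
gripper_force: 0.0
14.675 [-0.21741656 -0.6020034   0.03429306] [0.4298329  0.20798667 0.1700461 ]
rad/tan of tcp -0.0876981656357744 0.05448346736358832
top [  -4.   -8.  -10.    0.   -3.   -7.  -11.  -16.    1.   -4.   -9.  -12.
  -14.  -11. -138.]
teeth deg mod45 -6.568500489159524 0.8913833959503876
scene []
teeth deg mod45 -6.457785396467811 0.8859081815854367
s146.png
```

```bash
python3 - <<'E'
from h import *
p=bot.grab_frame("top"); cv2.imwrite("pics/t9.png",cv2.resize(p["color"][135:250,120:320,::-1],None,fx=4,fy=4,interpolation=2))
E
```

```text
(no output)
```

View pics/t9.png

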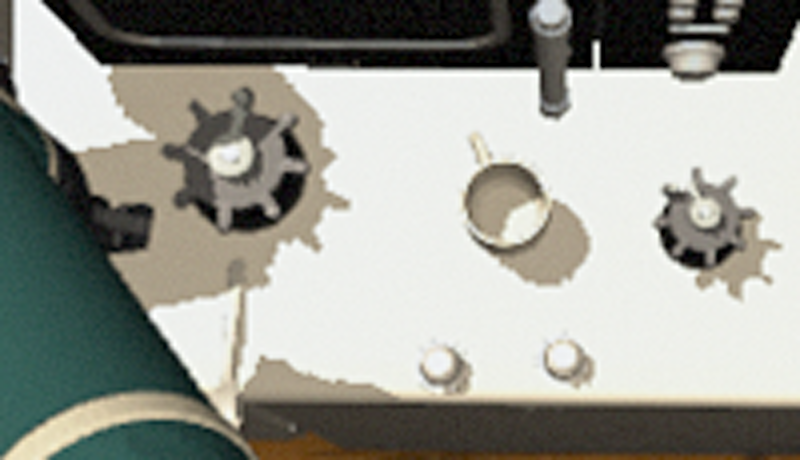

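The knob now stands at the pointer at (242,98). The small counter (705,212), cup and pods are unchanged, and the arm is clear. Handing in.

```bash
python3 -c "
from rig import bot
print(bot.job_done())"
```

```text
the job is handed in; nothing more can be done
None
```

The large wheel now rests with its knobbed tooth at the pointer (both measured at about -6.5° in the world frame). The robot is clear, the small counter, cup and pods look unmoved, and the job is handed in, though the hand-in call gave no verdict. The wheel did not snap on by itself after each flick, so I finished with a gentle push of the last tooth.

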